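# Mix a sample bottle and hold the meter's read plunger

## Task

Turn the closed blue-capped sample bottle upside down in the air to mix it, then set it back upright in the blue ring on the turbidity meter and let go of it, without dropping it. After that press the meter's green plunger about half way down (about 8 mm of its 16 mm, never to the bottom) and finish while still holding it there. Leave the white-capped bottles and the beaker where they stand.

Things in the scene. Friction and masses are not known exactly. Their poses are not given: they have to be found in the camera images.
- sample: The sample bottle: milky white plastic, round, 122 mm tall, with a blue screw cap (the only blue-capped bottle on the free bench). Body diameter 52 mm from the foot up to 80 mm, then a shoulder to 98 mm, then the cap, diameter 38 mm, 98 to 122 mm up. 0.10 to 0.20 kg, closed, rigid. Starts upright on the bench, in any of three places in a row with the white-capped ones. Origin: centre of its underside; z points to the cap.
- white1: A white-capped bottle, otherwise the same size and shape as the sample bottle; loose; to be left alone. Origin: centre of its underside.
- white2: The other white-capped bottle, same size; loose; to be left alone. Origin: centre of its underside.
- beaker: Open glass beaker, 70 mm across, 90 mm tall, loose; to be left alone. Origin: centre of its underside.
- meter: The turbidity meter, a flat white box fixed to the bench, 170 mm (its x) by 270 mm (its y), flat grey deck 50 mm above the bench. Origin: centre of its underside. The blue ring lies 75 mm from the middle along its +y, the green plunger 75 mm along its -y.
- nest (a point): Centre of the floor inside the blue ring on the meter's deck, where the bottle's underside goes, 50 mm above the bench. The ring stands 7 mm above the deck, inner diameter 62 mm, outer 72 mm, so the bottle has about 5 mm play all round.
- plunger_top (a point): Centre of the flat top of the green plunger button, diameter 44 mm, 90 mm above the bench when released; it moves down with the plunger.
- plunger (a joint): Travel of the plunger in m: 0 released, grows as it is pressed straight down, 0.016 at the bottom stop. Its spring returns it by itself; pushing it takes about 1 N at first, 6 N at 8 mm, 10.5 N at the bottom.
Mind the look-alikes: they are no part of the job. What is shaped like the sample but turquoise or yellow is not meant.

How it is judged:
By the outcome, as a careful person would: the job done as asked, in the order asked, and still so for the second after the job is handed in, while the arm keeps its last pose, push and grip.
It also fails if it takes over 58 s, if anything falls off the work surface, if the arm or the gripper's body presses on something with over 40 N, if the wrist force passes 120 N, or if a joint passes its speed limit or range.

## Robot

A 6-joint arm with a two-finger parallel gripper is mounted at the origin on the work surface. World frame = base frame: x ahead of the robot, y to its left, z up, the work surface at z = 0. Lengths are in m, angles in rad, forces in N, time in s.
With the tool pointing down it reaches from about 0.25 to 0.775 m from the base axis. Payload 4 kg.
Tool frame: the origin (TCP) lies on the centre line of the jaws, within the pads' length; the fingertips stand 8 mm ahead of it and the grasp point (between the pads) lies 11 mm behind it; z points along the fingers, y is the direction in which the jaws open and shut (so a half turn about z gives the same grasp; the last joint's range is limited). The gripper opens to 94 mm and grips with 3 to 60 N. Pads are 16 mm wide; open, the fingers measure 119 mm over their backs; the gripper's body (75 mm by 177 mm) begins 78 mm behind the grasp point.
Start: joints at [1.051, 0.087, 1.371, -0, 1.684, -0.103], TCP at [0.223, 0.503, 0.214] pointing down, gripper open.
Joint ranges: [-3.1, 3.1], [-0.76, 2.03], [0.27, 2.55], [-1.08, 4.22], [0.17, 2.65], [-2.57, 2.57]. Speed limits (rad/s): [2.79, 2.79, 3.14, 3.14, 3.14, 3.14].

## Interface

Orientations are given as [roll, pitch, yaw] about the fixed x, y, z axes, in that order (R = Rz(yaw) Ry(pitch) Rx(roll)).
In Python, from bench import * gives the robot as it stands.
- The arm moves only by the tool step_arm, never from a script. Its argument "steps" is a list of rows, each an object of numbers: "jaw": the opening, from 0 (shut) to 1 (fully open); "tx", "ty", "tz": the shift along the tool's x, y, z in m; "ax", "ay", "az": the turn, a rotation vector about the tool's x, y, z in rad. In form: [{"jaw": .., "tx": .., "ty": .., "tz": .., "ax": .., "ay": .., "az": ..}, ...]. A call has 1 to 8 rows; each row is the pose to reach, as a shift and turn from the pose measured when the call began, along the tool's axes at that moment; what a row does not reach only later rows make up. A row lasts 1/10 s, in which the tool goes at most 50 mm and 8.59 degrees, less where a joint would pass 70% of its speed; a pose out of reach is approached as far as the arm can. A call with a gripper value outside its range is refused whole. The fingers move at their own pace and stop on an object; the grip force is fixed at half the most. Time passes only in rows, so rows that repeat a pose let the fingers close. It gives the time, the measured TCP pose, the force and the opening at its end, in the units of the state.
- get_obs(): the state, without advancing time (a new reading comes with each control period).
- snapshot(name): name is "scene" or "top"; returns (picture, depth): 400x640x3 uint8, red, green, blue; 400x640 float32, m along the optical axis (not along the pixel's ray), 0 where there is no reading.
- camera_model(name): a dict with "intrinsics" (3x3 intrinsics, pixels), "origin" and "orientation" of the camera in the world. Camera axes: x right, y down, z forward; pixel columns grow to the right and rows downward; lengths in m; the calibration is good to about 2 mm. A picture is of the moment at which its call begins. camera_model takes no time and is no camera call.
- close_job(): hands the job in, once; it reports no verdict.
Trained networks look in the newest picture that a camera, given by its name, has taken for a name from the list of things; names that differ only in an ending like _2 or _b are one class to them, and where a whole thing is asked for, a point or a joint stands for the part that bears it (a point fixed in the world has none). Each returns a list of dicts, best first, with "confidence" (0 to 1); they miss things now and then, are a little off and sometimes report something else, mostly with a low value. They report only what shows in the picture. A call takes as long as a camera call. They do not tell look-alikes from the thing itself.
- silhouettes(camera, query): "pixels" (400x640 bool, what is visible of it) and "rect" ([left, top, right, bottom] in pixels, round what is visible of it).
The state is a dict: "time": time; "joint_positions": joint angles; "qvel": joint speeds; "joint_torque": joint torques, N m; "tool_pos": TCP position; "ee_rot": TCP orientation; "wrist_force": force on the tool from outside, world axes, zero at the start; "wrist_torque": the same for the moment, N m; "width": finger opening in m.
Only numpy, scipy, OpenCV 4.12 (cv2) and the standard library are available. Lean on these libraries where they do the work, as an engineer would, in place of code of your own. Each camera call takes 0.05 s, during which the arm holds its last target. There are 200 camera calls.

## Working session

There is one attempt and no reset: what is moved stays moved. The work goes in short steps, Python scripts to look and compute and a tool call to move; the robot and the scene stay as the last step left them, time stands still between calls to the robot, and variables do not carry over. Pictures are saved under pics/ and viewed, about 8 in all and at most 12, crops included, and the job is handed in when it is done.

Besides the shell and the picture viewer there is one more tool, called as name(argument=value, ...), one argument or row to a line, values as JSON. step_arm: Moves the arm, as the interface text tells. Its arguments: {"type":"object","properties":{"steps":{"type":"array"}},"required":["steps"]}

```bash
mkdir -p pics; ls; python3 - <<'E'
from bench import *
import cv2,numpy as np
o=get_obs(); print({k:np.round(v,3).tolist() for k,v in o.items()})
for n in ("scene","top"):
    p,d=snapshot(n); cv2.imwrite(f"pics/{n}0.png",p[:,:,::-1]); np.save(f"{n}_d.npy",d); np.save(f"{n}_p.npy",p)
    m=camera_model(n); print(n,{k:np.round(v,3).tolist() for k,v in m.items()})
a=cv2.imread("pics/scene0.png");b=cv2.imread("pics/top0.png")
cv2.imwrite("pics/both0.png",cv2.resize(np.vstack([a,b]),(480,600)))
E
```

```text
pics
{'time': 0.0, 'joint_positions': [1.051, 0.088, 1.372, 0.0, 1.684, -0.103], 'qvel': [-0.0, -0.001, 0.001, -0.001, 0.0, -0.001], 'joint_torque': [0.001, -34.018, -30.243, 0.072, 0.033, -0.0], 'tool_pos': [0.222, 0.502, 0.212], 'ee_rot': [-3.139, -0.0, 2.725], 'wrist_force': [0.538, -0.341, -0.253], 'wrist_torque': [-0.024, 0.007, 0.001], 'width': 0.094}
scene {'intrinsics': [[412.305, 0.0, 307.442], [0.0, 412.305, 199.041], [0.0, 0.0, 1.0]], 'origin': [1.257, 0.471, 0.665], 'orientation': [-2.159, -0.009, 2.219]}
top {'intrinsics': [[507.429, 0.0, 322.127], [0.0, 507.429, 196.184], [0.0, 0.0, 1.0]], 'origin': [0.424, -0.022, 1.253], 'orientation': [-3.028, 0.009, -1.57]}
```

View pics/scene0.png

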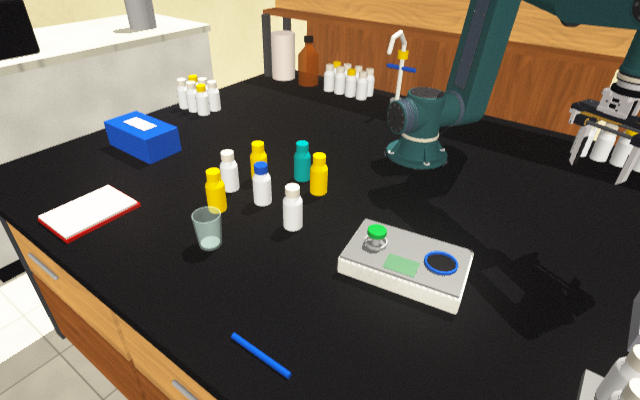

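View pics/top0.png

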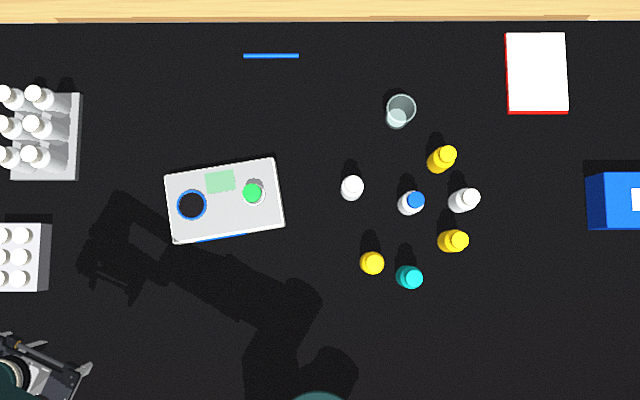

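The sample is the only blue-capped bottle, at scene (262,185) and top (413,202). Look-alikes in the top view:
- White caps at (352,187) and (464,200).
- Yellow bottles at (442,158), (453,240) and (372,263).
- Turquoise bottle at (410,277).

The meter's ring is at (192,205) and the plunger at (253,192).

```bash
cat > h.py <<'E'
import numpy as np, cv2
from scipy.spatial.transform import Rotation as R
from bench import *
def ray(cam,u,v):
    m=camera_model(cam);K=np.array(m["intrinsics"])
    Rm=R.from_euler("xyz",m["orientation"]).as_matrix()
    d=Rm@np.linalg.solve(K,[u,v,1.]); return np.array(m["origin"]),d
def at_z(cam,u,v,z):
    o,d=ray(cam,u,v); return o+d*(z-o[2])/d[2]
def cloud(cam,depth,mask):
    v,u=np.nonzero(mask&(depth>0)); m=camera_model(cam);K=np.array(m["intrinsics"])
    P=np.linalg.solve(K,np.vstack([u,v,np.ones(len(u))]))*depth[v,u]
    return (R.from_euler("xyz",m["orientation"]).as_matrix()@P).T+np.array(m["origin"]),u,v
E
python3 - <<'E'
from h import *
p=np.load("top_p.npy");d=np.load("top_d.npy")
c,u,v=cloud("top",d,d>0)
names=dict(sample=(414,201),white1=(352,185),white2=(468,197),y1=(446,154),y2=(458,238),y3=(372,261),turq=(411,278))
for n,(a,b) in names.items():
    s=(np.hypot(u-a,v-b)<22)&(c[:,2]>.105)&(c[:,2]<.14)
    q=c[s]; print(n,len(q),q.mean(0).round(3),(q.max(0)-q.min(0)).round(3), ((q.max(0)+q.min(0))/2).round(3))
s=(np.hypot(u-400,v-110)<25)&(c[:,2]>.03); q=c[s];print("beaker",((q.max(0)+q.min(0))/2).round(3),len(q),q[:,2].max())
hsv=cv2.cvtColor(p,cv2.COLOR_RGB2HSV)
g=(hsv[:,:,0]>50)&(hsv[:,:,0]<75)&(hsv[:,:,1]>180); 
vv,uu=np.nonzero(g);s=np.hypot(uu-253,vv-192)<15;vv,uu=vv[s],uu[s];print("green px",uu.mean(),vv.mean(),at_z("top",uu.mean(),vv.mean(),.09))
b=(hsv[:,:,0]>100)&(hsv[:,:,0]<125)&(hsv[:,:,1]>150)
vv,uu=np.nonzero(b);s=np.hypot(uu-192,vv-205)<24;vv,uu=vv[s],uu[s]
(e,ax,an)=cv2.fitEllipse(np.stack([uu,vv],1).astype(np.float32));print("ring",e,ax,at_z("top",*e,.057))
a=at_z("top",*e,.055);
x=cv2.resize(p[120:300,310:500],None,fx=4,fy=3.3)[:,:,::-1];cv2.imwrite("pics/crop1.png",x[:590])
# scene check
p2=np.load("scene_p.npy");d2=np.load("scene_d.npy");c2,u2,v2=cloud("scene",d2,d2>0)
for n,(a,b) in dict(sample=(261,168),white1=(292,190),white2=(228,156)).items():
    s=(np.hypot(u2-a,v2-b)<14)&(c2[:,2]>.118)&(c2[:,2]<.14);q=c2[s];print("scene",n,len(q),((q.max(0)+q.min(0))/2).round(3))
s=np.hypot(u2-376,v2-231)<9;q=c2[s&(c2[:,2]>.086)&(c2[:,2]<.1)];print("scene green",((q.max(0)+q.min(0))/2).round(3))
E
```

```text
sample 243 [ 0.545 -0.22   0.122] [0.036 0.038 0.023] [ 0.545 -0.221  0.116]
white1 226 [ 0.581 -0.082  0.122] [0.037 0.036 0.021] [ 0.581 -0.081  0.117]
white2 250 [ 0.551 -0.344  0.121] [0.036 0.037 0.023] [ 0.552 -0.345  0.117]
y1 240 [ 0.649 -0.295  0.121] [0.037 0.037 0.023] [ 0.65  -0.296  0.117]
y2 251 [ 0.455 -0.315  0.122] [0.036 0.037 0.022] [ 0.456 -0.316  0.117]
y3 236 [ 0.405 -0.127  0.122] [0.035 0.037 0.022] [ 0.405 -0.127  0.118]
turq 247 [ 0.372 -0.212  0.122] [0.035 0.036 0.023] [ 0.372 -0.213  0.117]
beaker [ 0.765 -0.197  0.063] 535 0.09603381038394421
green px 251.82758620689654 190.79310344827587 [0.56986248 0.15160461 0.09      ]
ring (190.93421936035156, 204.51318359375) (26.994054794311523, 27.78699493408203) [0.54126524 0.30068738 0.057     ]
scene sample 88 [ 0.549 -0.217  0.121]
scene white1 107 [ 0.586 -0.08   0.121]
scene white2 77 [ 0.555 -0.342  0.121]
scene green [0.57  0.154 0.09 ]
```

View pics/crop1.png

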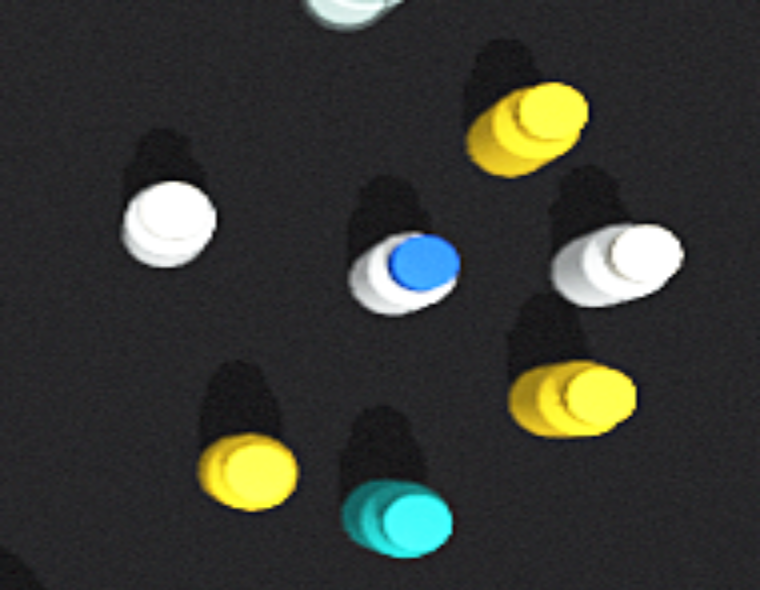

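step_arm(
  steps=[
    {"jaw": 1,"tx": -0.588,"ty": -0.528,"tz": -0.03,"az": -0.037},
    {"jaw": 1,"tx": -0.588,"ty": -0.528,"tz": -0.03,"az": -0.037},
    {"jaw": 1,"tx": -0.588,"ty": -0.528,"tz": -0.03,"az": -0.037},
    {"jaw": 1,"tx": -0.588,"ty": -0.528,"tz": -0.03,"az": -0.037},
    {"jaw": 1,"tx": -0.588,"ty": -0.528,"tz": -0.03,"az": -0.037},
    {"jaw": 1,"tx": -0.588,"ty": -0.528,"tz": -0.03,"az": -0.037},
    {"jaw": 1,"tx": -0.588,"ty": -0.528,"tz": -0.03,"az": -0.037},
    {"jaw": 1,"tx": -0.588,"ty": -0.528,"tz": -0.03,"az": -0.037},
  ],
)

```text
invalid input
```

```bash
cat >> h.py <<'E'
def rel(target, yaw_like=None):
    o=get_obs(); Rt=R.from_euler("xyz",o["ee_rot"])
    return Rt.inv().apply(np.array(target)-o["tool_pos"]).round(4), Rt
def st():
    o=get_obs(); print({k:np.round(o[k],3).tolist() for k in ("time","joint_positions","tool_pos","ee_rot","wrist_force","width")})
E
python3 - <<'E'
from h import *
st(); print(rel([.547,-.219,.24])[0])
E
```

```text
{'time': 0.1, 'joint_positions': [1.051, 0.088, 1.372, 0.0, 1.684, -0.103], 'tool_pos': [0.222, 0.502, 0.212], 'ee_rot': [-3.14, -0.0, 2.725], 'wrist_force': [0.093, 0.487, 1.035], 'width': 0.094}
[-0.5889 -0.5284 -0.0267]
```

step_arm(
  steps=[
    {"jaw": 1,"tx": -0.588,"ty": -0.528,"tz": -0.03,"ax": 0,"ay": 0,"az": -0.037},
    {"jaw": 1,"tx": -0.588,"ty": -0.528,"tz": -0.03,"ax": 0,"ay": 0,"az": -0.037},
    {"jaw": 1,"tx": -0.588,"ty": -0.528,"tz": -0.03,"ax": 0,"ay": 0,"az": -0.037},
    {"jaw": 1,"tx": -0.588,"ty": -0.528,"tz": -0.03,"ax": 0,"ay": 0,"az": -0.037},
    {"jaw": 1,"tx": -0.588,"ty": -0.528,"tz": -0.03,"ax": 0,"ay": 0,"az": -0.037},
    {"jaw": 1,"tx": -0.588,"ty": -0.528,"tz": -0.03,"ax": 0,"ay": 0,"az": -0.037},
    {"jaw": 1,"tx": -0.588,"ty": -0.528,"tz": -0.03,"ax": 0,"ay": 0,"az": -0.037},
    {"jaw": 1,"tx": -0.588,"ty": -0.528,"tz": -0.03,"ax": 0,"ay": 0,"az": -0.037},
  ],
)

```text
time: 0.9
tool_pos: [0.3864, 0.1364, 0.2284]
ee_rot: [-3.14, -0.0, 2.762]
wrist_force: [1.8, 0.7, -0.2]
width: 0.094
```

```bash
python3 - <<'E'
from h import *
st(); print(rel([.547,-.219,.24])[0])
E
```

```text
{'time': 0.9, 'joint_positions': [0.202, -0.232, 1.64, -0.001, 1.734, -0.99], 'tool_pos': [0.386, 0.136, 0.228], 'ee_rot': [-3.14, -0.0, 2.762], 'wrist_force': [1.779, 0.722, -0.248], 'width': 0.094}
[-0.2808 -0.2706 -0.0112]
```

step_arm(
  steps=[
    {"jaw": 1,"tx": -0.281,"ty": -0.271,"tz": -0.012,"ax": 0,"ay": 0,"az": 0},
    {"jaw": 1,"tx": -0.281,"ty": -0.271,"tz": -0.012,"ax": 0,"ay": 0,"az": 0},
    {"jaw": 1,"tx": -0.281,"ty": -0.271,"tz": -0.012,"ax": 0,"ay": 0,"az": 0},
    {"jaw": 1,"tx": -0.281,"ty": -0.271,"tz": -0.012,"ax": 0,"ay": 0,"az": 0},
    {"jaw": 1,"tx": -0.281,"ty": -0.271,"tz": -0.012,"ax": 0,"ay": 0,"az": 0},
    {"jaw": 1,"tx": -0.281,"ty": -0.271,"tz": -0.012,"ax": 0,"ay": 0,"az": 0},
    {"jaw": 1,"tx": -0.281,"ty": -0.271,"tz": -0.012,"ax": 0,"ay": 0,"az": 0},
    {"jaw": 1,"tx": -0.281,"ty": -0.271,"tz": -0.012,"ax": 0,"ay": 0,"az": 0},
  ],
)

```text
time: 1.7
tool_pos: [0.5474, -0.222, 0.2399]
ee_rot: [-3.14, -0.001, 2.761]
wrist_force: [0.9, 0.2, -0.4]
width: 0.0938
```

step_arm(
  steps=[
    {"jaw": 1,"tx": 0,"ty": 0,"tz": 0,"ax": 0,"ay": 0,"az": 0},
  ],
)

```text
time: 1.8
tool_pos: [0.5479, -0.2264, 0.2374]
ee_rot: [-3.139, -0.004, 2.756]
wrist_force: [0.1, 0.5, 0.5]
width: 0.0943
```

```bash
python3 - <<'E'
from h import *
st(); print(rel([.547,-.219,.054])[0])
p,d=snapshot("scene"); cv2.imwrite("pics/s1.png",cv2.resize(p[60:300,120:440],None,fx=2,fy=2)[:,:,::-1])
E
```

```text
{'time': 1.8, 'joint_positions': [-0.486, 0.183, 1.216, -0.003, 1.746, -1.671], 'tool_pos': [0.548, -0.226, 0.237], 'ee_rot': [-3.139, -0.004, 2.756], 'wrist_force': [0.094, 0.48, 0.493], 'width': 0.094}
[0.0028 0.0071 0.1834]
```

View pics/s1.png

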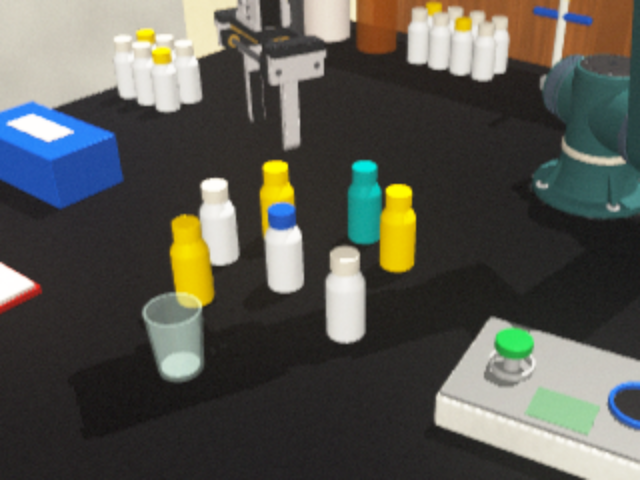

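The gripper (crop about (275,90)) hangs over the blue-capped bottle at (285,245). I'll descend in two stages.

step_arm(
  steps=[
    {"jaw": 1,"tx": 0.003,"ty": 0.007,"tz": 0.04,"ax": 0,"ay": 0,"az": 0},
    {"jaw": 1,"tx": 0.003,"ty": 0.007,"tz": 0.08,"ax": 0,"ay": 0,"az": 0},
    {"jaw": 1,"tx": 0.003,"ty": 0.007,"tz": 0.08,"ax": 0,"ay": 0,"az": 0},
    {"jaw": 1,"tx": 0.003,"ty": 0.007,"tz": 0.08,"ax": 0,"ay": 0,"az": 0},
  ],
)

```text
time: 2.25
tool_pos: [0.5461, -0.2154, 0.1576]
ee_rot: [-3.14, -0.007, 2.758]
wrist_force: [0.3, 0.2, 1.2]
width: 0.0938
```

```bash
python3 - <<'E'
from h import *
st(); print(rel([.547,-.219,.054])[0])
p,d=snapshot("scene"); p2,d2=snapshot("top")
cv2.imwrite("pics/s2.png",np.hstack([cv2.resize(p[90:240,180:330],None,fx=2.6,fy=2.6),cv2.resize(p2[120:270,340:490],None,fx=2.6,fy=2.6)])[:,:,::-1])
E
```

```text
{'time': 2.25, 'joint_positions': [-0.471, 0.191, 1.364, -0.002, 1.593, -1.659], 'tool_pos': [0.546, -0.215, 0.158], 'ee_rot': [-3.14, -0.007, 2.758], 'wrist_force': [0.254, 0.194, 1.196], 'width': 0.094}
[-0.0029 -0.0029  0.1036]
```

View pics/s2.png

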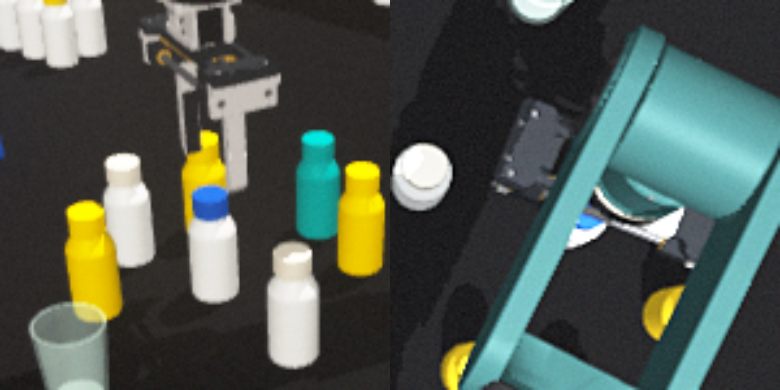

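Both views agree: the fingertips straddle the blue cap (left crop (210,195), right crop (585,230)). Going down.

step_arm(
  steps=[
    {"jaw": 1,"tx": -0.002,"ty": -0.003,"tz": 0.03,"ax": 0,"ay": 0,"az": 0},
    {"jaw": 1,"tx": -0.002,"ty": -0.003,"tz": 0.06,"ax": 0,"ay": 0,"az": 0},
    {"jaw": 1,"tx": -0.002,"ty": -0.003,"tz": 0.085,"ax": 0,"ay": 0,"az": 0},
    {"jaw": 1,"tx": -0.002,"ty": -0.003,"tz": 0.1,"ax": 0,"ay": 0,"az": 0},
    {"jaw": 1,"tx": -0.002,"ty": -0.003,"tz": 0.102,"ax": 0,"ay": 0,"az": 0},
    {"jaw": 1,"tx": -0.002,"ty": -0.003,"tz": 0.102,"ax": 0,"ay": 0,"az": 0},
  ],
)

```text
time: 2.95
tool_pos: [0.5496, -0.2208, 0.0605]
ee_rot: [-3.139, 0.002, 2.758]
wrist_force: [-1.1, -0.4, 0.5]
width: 0.094
```

step_arm(
  steps=[
    {"jaw": 0.3,"tx": 0,"ty": 0,"tz": 0,"ax": 0,"ay": 0,"az": 0},
    {"jaw": 0.3,"tx": 0,"ty": 0,"tz": 0,"ax": 0,"ay": 0,"az": 0},
    {"jaw": 0.3,"tx": 0,"ty": 0,"tz": 0,"ax": 0,"ay": 0,"az": 0},
    {"jaw": 0.3,"tx": 0,"ty": 0,"tz": 0,"ax": 0,"ay": 0,"az": 0},
    {"jaw": 0.3,"tx": 0,"ty": 0,"tz": 0,"ax": 0,"ay": 0,"az": 0},
    {"jaw": 0.3,"tx": 0,"ty": 0,"tz": 0,"ax": 0,"ay": 0,"az": 0},
    {"jaw": 0.3,"tx": 0,"ty": 0,"tz": 0,"ax": 0,"ay": 0,"az": 0},
    {"jaw": 0.3,"tx": 0,"ty": 0,"tz": 0,"ax": 0,"ay": 0,"az": 0},
  ],
)

```text
time: 3.75
tool_pos: [0.5496, -0.2211, 0.0607]
ee_rot: [-3.139, 0.003, 2.758]
wrist_force: [0.1, 0.1, 1.8]
width: 0.0514
```

step_arm(
  steps=[
    {"jaw": 0.3,"tx": 0,"ty": 0,"tz": -0.015,"ax": 0,"ay": 0,"az": 0},
    {"jaw": 0.3,"tx": 0,"ty": 0,"tz": -0.04,"ax": 0,"ay": 0,"az": 0},
    {"jaw": 0.3,"tx": 0,"ty": 0,"tz": -0.08,"ax": 0,"ay": 0,"az": 0},
    {"jaw": 0.3,"tx": 0,"ty": 0,"tz": -0.12,"ax": 0,"ay": 0,"az": 0},
    {"jaw": 0.3,"tx": 0,"ty": 0,"tz": -0.16,"ax": 0,"ay": 0,"az": 0},
    {"jaw": 0.3,"tx": 0,"ty": 0,"tz": -0.2,"ax": 0,"ay": 0,"az": 0},
    {"jaw": 0.3,"tx": 0,"ty": 0,"tz": -0.22,"ax": 0,"ay": 0,"az": 0},
    {"jaw": 0.3,"tx": 0,"ty": 0,"tz": -0.22,"ax": 0,"ay": 0,"az": 0},
  ],
)

```text
time: 4.55
tool_pos: [0.5506, -0.2207, 0.2863]
ee_rot: [-3.138, 0.012, 2.758]
wrist_force: [-0.3, 0.1, -1.2]
width: 0.0513
```

```bash
cat > kin.py <<'E'
from h import *
from scipy.optimize import least_squares
D=[([0.088,1.372,1.684],[.222,.502,.212]),([-.232,1.64,1.734],[.386,.136,.228]),([.183,1.216,1.746],[.548,-.226,.237]),([.191,1.364,1.593],[.546,-.215,.158])]
o=get_obs();D.append((o["joint_positions"][[1,2,4]] if hasattr(o["joint_positions"],"shape") else np.array(o["joint_positions"])[[1,2,4]],o["tool_pos"]))
def pred(p,j):
    h,L1,L2,T=p; a=j[0]+j[1];b=a+j[2]
    return np.array([L1*np.sin(j[0])+L2*np.sin(a)+T*np.sin(b),h+L1*np.cos(j[0])+L2*np.cos(a)+T*np.cos(b)])
f=lambda p:np.concatenate([pred(p,j)-[np.sqrt(t[0]**2+t[1]**2-.056**2),t[2]] for j,t in D])
s=least_squares(f,[.3,.4,.4,.3])
print(s.x.round(3),(s.fun*1000).round(1))
print("sv",np.linalg.svd(s.jac)[1])
E
python3 -c "
from kin import *
st()"
```

```text
[1.196 0.444 0.515 1.483] [ 1.   0.3 -0.2  0.6 -7.2  0.7  5.3 -0.8  1.  -0.7]
sv [3.88676453 2.1923905  0.29390943 0.01013288]
{'time': 4.55, 'joint_positions': [-0.476, 0.174, 1.131, -0.002, 1.824, -1.664], 'tool_pos': [0.551, -0.221, 0.286], 'ee_rot': [-3.138, 0.012, 2.758], 'wrist_force': [-0.253, 0.107, -1.183], 'width': 0.051}
```

step_arm(
  steps=[
    {"jaw": 0.3,"tx": 0,"ty": 0,"tz": -0.02,"ax": 0.08,"ay": 0,"az": 0},
    {"jaw": 0.3,"tx": 0,"ty": 0,"tz": -0.04,"ax": 0.15,"ay": 0,"az": 0},
    {"jaw": 0.3,"tx": 0,"ty": 0,"tz": -0.04,"ax": 0.15,"ay": 0.0,"az": 0},
    {"jaw": 0.3,"tx": 0,"ty": 0,"tz": -0.04,"ax": 0.15,"ay": 0.15,"az": 0},
    {"jaw": 0.3,"tx": 0,"ty": 0,"tz": -0.04,"ax": 0.15,"ay": 0.15,"az": 0},
    {"jaw": 0.3,"tx": 0,"ty": 0,"tz": -0.04,"ax": 0.15,"ay": 0.15,"az": 0},
  ],
)

```text
time: 5.15
tool_pos: [0.5504, -0.221, 0.322]
ee_rot: [-2.988, -0.143, 2.746]
wrist_force: [-0.6, 0.3, -1.6]
width: 0.0514
```

```bash
python3 - <<'E'
from h import *
st(); print(get_obs()["joint_positions"])
E
```

```text
{'time': 5.15, 'joint_positions': [-0.389, 0.312, 0.908, -0.173, 2.059, -1.647], 'tool_pos': [0.55, -0.221, 0.322], 'ee_rot': [-2.988, -0.143, 2.746], 'wrist_force': [-0.56, 0.333, -1.602], 'width': 0.051}
[-0.38945799  0.311593    0.90830552 -0.17283234  2.05919468 -1.64650994]
```

```bash
cat > kin.py <<'E'
from h import *
from scipy.optimize import least_squares
import json
o=get_obs()
D=[([1.051,0.088,1.372,0,1.684,-.103],[.222,.502,.212],[-3.139,0,2.725]),([.202,-.232,1.64,-.001,1.734,-.99],[.386,.136,.228],[-3.14,0,2.762]),
([-.486,.183,1.216,-.003,1.746,-1.671],[.548,-.226,.237],[-3.139,-.004,2.756]),([-.471,.191,1.364,-.002,1.593,-1.659],[.546,-.215,.158],[-3.14,-.007,2.758]),
([-.476,.174,1.131,-.002,1.824,-1.664],[.551,-.221,.286],[-3.138,.012,2.758]),([-.3895,.3116,.9083,-.1728,2.0592,-1.6465],[.5504,-.221,.322],[-2.988,-.143,2.746])]
Rz=lambda a:R.from_euler("z",a);Ry=lambda a:R.from_euler("y",a)
def fk(p,q):
    h,L1,L2,T,d,e,x1,x3=p
    A=Rz(q[0]);B=A*Ry(q[1]);C=A*Ry(q[1]+q[2]);W=C*Rz(q[3])*Ry(q[4])
    pos=A.apply([x1,d,h])+B.apply([0,0,L1])+C.apply([x3,0,L2])+C.apply([0,0,0])+(C*Rz(q[3])).apply([0,e,0])+W.apply([0,0,T])
    return pos,W*Rz(q[5]+c6)
c6=0
qq=D[0]; c6=((fk(np.ones(8),D[0][0])[1]).inv()*R.from_euler("xyz",D[0][2])).as_rotvec()[2]
if __name__=="__main__":
    print("c6",c6,[np.round((fk(np.ones(8),a)[1].inv()*R.from_euler("xyz",c)).as_rotvec(),3).tolist() for a,b,c in D])
    f=lambda p:np.concatenate([np.concatenate([fk(p,a)[0]-b for a,b,c in D]),.003*(p-[.25,.4,.4,.35,0,0,0,0])])
    s=least_squares(f,[.25,.4,.4,.35,0,0,0,0]);print(s.x.round(3),(s.fun[:18]*1000).round(1))
E
python3 kin.py
```

```text
c6 1.5705929607109783 [[0.0, -0.0, 0.0], [0.001, 0.0, 0.001], [-0.0, 0.0, -0.001], [0.0, 0.0, 0.001], [0.001, 0.0, 0.001], [0.0, 0.0, 0.0]]
[ 0.154  0.451  0.498  0.344  0.061 -0.004  0.001  0.103] [ 0.1  0.2  0.1 -0.1  0.6  0.1 -0.2 -0.4  0.2 -0.2 -0.1 -0.2 -0.1  0.1
 -0.3  0.  -0.1  0. ]
```

```bash
cat >> kin.py <<'E'
P=np.array([ 0.154,0.451,0.498,0.344,0.061,-0.004,0.001,0.103])
def goto(q=None,pos=None,rot=None):
    if q is not None: pos,rot=fk(P,q)
    o=get_obs();Rt=R.from_euler("xyz",o["ee_rot"])
    print("target",np.round(pos,3),rot.as_euler("xyz").round(3),"t",Rt.inv().apply(pos-o["tool_pos"]).round(4),"a",(Rt.inv()*rot).as_rotvec().round(4))
E
python3 - <<'E'
from kin import *
goto([.41,.1,1.15,0,np.pi-1.25,-1.571])
for j4 in (1.57,3.14): print(fk(P,[.41,.1,1.15,j4,np.pi-1.25 if j4<2 else 1.25,-1.571])[0])
E
```

```text
target [0.483 0.272 0.318] [ 3.142  0.    -2.731] t [ 0.2492  0.4298 -0.026 ] a [-0.0872 -0.1963 -0.7919]
[0.25780883 0.53451237 0.62378606]
[0.47930803 0.2797631  1.00602556]
```

step_arm(
  steps=[
    {"jaw": 0.3,"tx": 0.01,"ty": 0.017,"tz": -0.002,"ax": -0.004,"ay": -0.008,"az": -0.03},
    {"jaw": 0.3,"tx": 0.025,"ty": 0.043,"tz": -0.005,"ax": -0.01,"ay": -0.02,"az": -0.08},
    {"jaw": 0.3,"tx": 0.045,"ty": 0.077,"tz": -0.01,"ax": -0.02,"ay": -0.04,"az": -0.15},
    {"jaw": 0.3,"tx": 0.066,"ty": 0.115,"tz": -0.015,"ax": -0.03,"ay": -0.06,"az": -0.22},
    {"jaw": 0.3,"tx": 0.087,"ty": 0.15,"tz": -0.02,"ax": -0.04,"ay": -0.08,"az": -0.29},
    {"jaw": 0.3,"tx": 0.108,"ty": 0.186,"tz": -0.023,"ax": -0.05,"ay": -0.1,"az": -0.36},
    {"jaw": 0.3,"tx": 0.129,"ty": 0.222,"tz": -0.025,"ax": -0.06,"ay": -0.12,"az": -0.43},
    {"jaw": 0.3,"tx": 0.15,"ty": 0.258,"tz": -0.026,"ax": -0.07,"ay": -0.14,"az": -0.5},
  ],
)

```text
time: 5.95
tool_pos: [0.5098, 0.0773, 0.3324]
ee_rot: [-3.111, -0.04, -3.022]
wrist_force: [0.0, 0.3, -2.1]
width: 0.0517
```

```bash
python3 - <<'E'
from kin import *
st();goto([.41,.1,1.15,0,np.pi-1.25,-1.571])
E
```

```text
{'time': 5.95, 'joint_positions': [0.063, 0.049, 1.178, -0.036, 1.952, -1.641], 'tool_pos': [0.51, 0.077, 0.332], 'ee_rot': [-3.111, -0.04, -3.022], 'wrist_force': [0.043, 0.301, -2.092], 'width': 0.052}
target [0.483 0.272 0.318] [ 3.142  0.    -2.731] t [0.0031 0.1969 0.0084] a [-0.0249 -0.0438 -0.2901]
```

step_arm(
  steps=[
    {"jaw": 0.3,"tx": 0,"ty": 0.04,"tz": 0.002,"ax": -0.005,"ay": -0.01,"az": -0.06},
    {"jaw": 0.3,"tx": 0.001,"ty": 0.08,"tz": 0.004,"ax": -0.01,"ay": -0.02,"az": -0.12},
    {"jaw": 0.3,"tx": 0.002,"ty": 0.12,"tz": 0.006,"ax": -0.015,"ay": -0.03,"az": -0.18},
    {"jaw": 0.3,"tx": 0.003,"ty": 0.155,"tz": 0.008,"ax": -0.02,"ay": -0.04,"az": -0.23},
    {"jaw": 0.3,"tx": 0.003,"ty": 0.18,"tz": 0.008,"ax": -0.025,"ay": -0.044,"az": -0.27},
    {"jaw": 0.3,"tx": 0.003,"ty": 0.195,"tz": 0.008,"ax": -0.025,"ay": -0.044,"az": -0.29},
    {"jaw": 0.3,"tx": 0.003,"ty": 0.197,"tz": 0.008,"ax": -0.025,"ay": -0.044,"az": -0.29},
    {"jaw": 0.3,"tx": 0.003,"ty": 0.197,"tz": 0.008,"ax": -0.025,"ay": -0.044,"az": -0.29},
  ],
)

```text
time: 6.75
tool_pos: [0.4827, 0.2714, 0.3194]
ee_rot: [-3.141, 0.002, -2.732]
wrist_force: [0.3, -1.2, -2.1]
width: 0.0514
```

step_arm(
  steps=[
    {"jaw": 0.3,"tx": 0,"ty": 0.007,"tz": 0,"ax": -0.02,"ay": 0,"az": 0},
    {"jaw": 0.3,"tx": 0,"ty": 0.024,"tz": -0.001,"ax": -0.07,"ay": 0,"az": 0},
    {"jaw": 0.3,"tx": 0,"ty": 0.051,"tz": -0.004,"ax": -0.15,"ay": 0,"az": 0},
    {"jaw": 0.3,"tx": 0,"ty": 0.084,"tz": -0.011,"ax": -0.25,"ay": 0,"az": 0},
    {"jaw": 0.3,"tx": 0,"ty": 0.117,"tz": -0.021,"ax": -0.35,"ay": 0,"az": 0},
    {"jaw": 0.3,"tx": 0,"ty": 0.148,"tz": -0.034,"ax": -0.45,"ay": 0,"az": 0},
    {"jaw": 0.3,"tx": 0,"ty": 0.178,"tz": -0.05,"ax": -0.55,"ay": 0,"az": 0},
    {"jaw": 0.3,"tx": 0,"ty": 0.206,"tz": -0.069,"ax": -0.65,"ay": 0,"az": 0},
  ],
)

```text
time: 7.55
tool_pos: [0.401, 0.4603, 0.3891]
ee_rot: [2.488, 0.002, -2.735]
wrist_force: [1.3, 0.0, -1.7]
width: 0.0512
```

```bash
python3 - <<'E'
from kin import *
st()
o=get_obs(); print(R.from_euler("xyz",o["ee_rot"]).as_matrix().round(3))
E
```

```text
{'time': 7.55, 'joint_positions': [0.405, 0.097, 1.153, 0.678, 1.823, -1.374], 'tool_pos': [0.401, 0.46, 0.389], 'ee_rot': [2.488, 0.002, -2.735], 'wrist_force': [1.297, 0.013, -1.704], 'width': 0.051}
[[-0.918 -0.315 -0.239]
 [-0.396  0.729  0.559]
 [-0.002  0.608 -0.794]]
```

step_arm(
  steps=[
    {"jaw": 0.3,"tx": 0,"ty": 0.034,"tz": -0.002,"ax": -0.1,"ay": 0,"az": 0},
    {"jaw": 0.3,"tx": 0,"ty": 0.068,"tz": -0.007,"ax": -0.2,"ay": 0,"az": 0},
    {"jaw": 0.3,"tx": 0,"ty": 0.1,"tz": -0.015,"ax": -0.3,"ay": 0,"az": 0},
    {"jaw": 0.3,"tx": 0,"ty": 0.132,"tz": -0.027,"ax": -0.4,"ay": 0,"az": 0},
    {"jaw": 0.3,"tx": 0,"ty": 0.163,"tz": -0.042,"ax": -0.5,"ay": 0,"az": 0},
    {"jaw": 0.3,"tx": 0,"ty": 0.192,"tz": -0.059,"ax": -0.6,"ay": 0,"az": 0},
    {"jaw": 0.3,"tx": 0,"ty": 0.219,"tz": -0.08,"ax": -0.7,"ay": 0,"az": 0},
    {"jaw": 0.3,"tx": 0,"ty": 0.244,"tz": -0.103,"ax": -0.8,"ay": 0,"az": 0},
  ],
)

```text
time: 8.35
tool_pos: [0.3496, 0.5798, 0.6203]
ee_rot: [1.686, 0.002, -2.737]
wrist_force: [-0.6, 0.3, -0.6]
width: 0.0514
```

step_arm(
  steps=[
    {"jaw": 0.3,"tx": 0,"ty": 0.034,"tz": -0.002,"ax": -0.1,"ay": 0,"az": 0},
    {"jaw": 0.3,"tx": 0,"ty": 0.068,"tz": -0.007,"ax": -0.2,"ay": 0,"az": 0},
    {"jaw": 0.3,"tx": 0,"ty": 0.1,"tz": -0.015,"ax": -0.3,"ay": 0,"az": 0},
    {"jaw": 0.3,"tx": 0,"ty": 0.132,"tz": -0.027,"ax": -0.4,"ay": 0,"az": 0},
    {"jaw": 0.3,"tx": 0,"ty": 0.163,"tz": -0.042,"ax": -0.5,"ay": 0,"az": 0},
    {"jaw": 0.3,"tx": 0,"ty": 0.192,"tz": -0.059,"ax": -0.6,"ay": 0,"az": 0},
    {"jaw": 0.3,"tx": 0,"ty": 0.219,"tz": -0.08,"ax": -0.7,"ay": 0,"az": 0},
    {"jaw": 0.3,"tx": 0,"ty": 0.244,"tz": -0.103,"ax": -0.8,"ay": 0,"az": 0},
  ],
)

```text
time: 9.15
tool_pos: [0.3795, 0.5096, 0.8756]
ee_rot: [0.882, 0.002, -2.739]
wrist_force: [-0.1, -0.1, -1.9]
width: 0.0516
```

```bash
python3 - <<'E'
from kin import *
st()
o=get_obs(); print(R.from_euler("xyz",o["ee_rot"]).as_matrix().round(3))
E
```

```text
{'time': 9.15, 'joint_positions': [0.401, 0.095, 1.162, 2.236, 1.376, -1.326], 'tool_pos': [0.379, 0.51, 0.876], 'ee_rot': [0.882, 0.002, -2.739], 'wrist_force': [-0.073, -0.133, -1.857], 'width': 0.052}
[[-0.92   0.247 -0.304]
 [-0.392 -0.585  0.71 ]
 [-0.002  0.772  0.635]]
```

step_arm(
  steps=[
    {"jaw": 0.3,"tx": 0,"ty": 0.034,"tz": -0.002,"ax": -0.1,"ay": 0,"az": 0},
    {"jaw": 0.3,"tx": 0,"ty": 0.068,"tz": -0.007,"ax": -0.2,"ay": 0,"az": 0},
    {"jaw": 0.3,"tx": 0,"ty": 0.1,"tz": -0.015,"ax": -0.3,"ay": 0,"az": 0},
    {"jaw": 0.3,"tx": 0,"ty": 0.132,"tz": -0.027,"ax": -0.4,"ay": 0,"az": 0},
    {"jaw": 0.3,"tx": 0,"ty": 0.163,"tz": -0.042,"ax": -0.5,"ay": 0,"az": 0},
    {"jaw": 0.3,"tx": 0,"ty": 0.192,"tz": -0.059,"ax": -0.6,"ay": 0,"az": 0},
    {"jaw": 0.3,"tx": 0,"ty": 0.219,"tz": -0.08,"ax": -0.7,"ay": 0,"az": 0},
    {"jaw": 0.3,"tx": 0,"ty": 0.244,"tz": -0.103,"ax": -0.8,"ay": 0,"az": 0},
  ],
)

```text
time: 9.95
tool_pos: [0.472, 0.2909, 0.9991]
ee_rot: [0.078, 0.003, -2.741]
wrist_force: [0.6, -0.5, -1.3]
width: 0.0511
```

step_arm(
  steps=[
    {"jaw": 0.3,"tx": 0,"ty": 0.017,"tz": 0,"ax": -0.05,"ay": 0,"az": 0},
    {"jaw": 0.3,"tx": 0,"ty": 0.027,"tz": -0.001,"ax": -0.08,"ay": 0,"az": 0},
    {"jaw": 0.3,"tx": 0,"ty": 0.027,"tz": -0.001,"ax": -0.08,"ay": 0,"az": 0},
    {"jaw": 0.3,"tx": 0,"ty": 0.027,"tz": -0.001,"ax": -0.08,"ay": 0,"az": 0},
    {"jaw": 0.3,"tx": 0,"ty": 0.027,"tz": -0.001,"ax": -0.08,"ay": 0,"az": 0},
    {"jaw": 0.3,"tx": 0,"ty": 0.027,"tz": -0.001,"ax": -0.08,"ay": 0,"az": 0},
    {"jaw": 0.3,"tx": 0,"ty": 0.027,"tz": -0.001,"ax": -0.08,"ay": 0,"az": 0},
    {"jaw": 0.3,"tx": 0,"ty": 0.027,"tz": -0.001,"ax": -0.08,"ay": 0,"az": 0},
  ],
)

```text
time: 10.75
tool_pos: [0.4825, 0.2662, 1.0002]
ee_rot: [-0.002, 0.003, -2.741]
wrist_force: [0.1, -0.2, -2.4]
width: 0.0516
```

```bash
python3 - <<'E'
from kin import *
st()
o=get_obs(); print(R.from_euler("xyz",o["ee_rot"]).as_matrix().round(3))
p,d=snapshot("scene"); p2,d2=snapshot("top")
cv2.imwrite("pics/s3.png",cv2.resize(np.vstack([p,p2]),(480,600))[:,:,::-1])
E
```

```text
{'time': 10.75, 'joint_positions': [0.403, 0.095, 1.163, 3.144, 1.261, -1.573], 'tool_pos': [0.482, 0.266, 1.0], 'ee_rot': [-0.002, 0.003, -2.741], 'wrist_force': [0.111, -0.191, -2.442], 'width': 0.052}
[[-0.921  0.39  -0.002]
 [-0.39  -0.921 -0.003]
 [-0.003 -0.002  1.   ]]
```

View pics/s3.png

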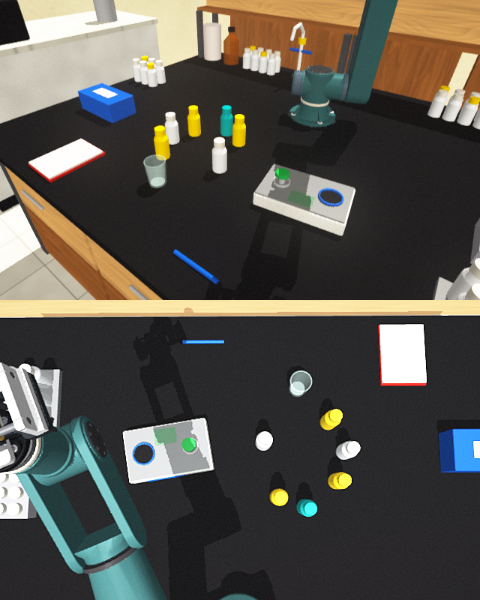

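The tool points straight up and the width reading of 0.0516 m shows the bottle is still held, so it is upside down. The other bottles haven't moved. Swinging back.

step_arm(
  steps=[
    {"jaw": 0.3,"tx": 0,"ty": -0.007,"tz": 0,"ax": 0.02,"ay": 0,"az": 0},
    {"jaw": 0.3,"tx": 0,"ty": -0.024,"tz": -0.001,"ax": 0.07,"ay": 0,"az": 0},
    {"jaw": 0.3,"tx": 0,"ty": -0.051,"tz": -0.004,"ax": 0.15,"ay": 0,"az": 0},
    {"jaw": 0.3,"tx": 0,"ty": -0.084,"tz": -0.011,"ax": 0.25,"ay": 0,"az": 0},
    {"jaw": 0.3,"tx": 0,"ty": -0.117,"tz": -0.021,"ax": 0.35,"ay": 0,"az": 0},
    {"jaw": 0.3,"tx": 0,"ty": -0.148,"tz": -0.034,"ax": 0.45,"ay": 0,"az": 0},
    {"jaw": 0.3,"tx": 0,"ty": -0.178,"tz": -0.05,"ax": 0.55,"ay": 0,"az": 0},
    {"jaw": 0.3,"tx": 0,"ty": -0.206,"tz": -0.069,"ax": 0.65,"ay": 0,"az": 0},
  ],
)

```text
time: 11.65
tool_pos: [0.4014, 0.4577, 0.9305]
ee_rot: [0.654, 0.003, -2.741]
wrist_force: [-1.3, 0.2, -1.4]
width: 0.0512
```

step_arm(
  steps=[
    {"jaw": 0.3,"tx": 0,"ty": -0.034,"tz": -0.002,"ax": 0.1,"ay": 0,"az": 0},
    {"jaw": 0.3,"tx": 0,"ty": -0.068,"tz": -0.007,"ax": 0.2,"ay": 0,"az": 0},
    {"jaw": 0.3,"tx": 0,"ty": -0.1,"tz": -0.015,"ax": 0.3,"ay": 0,"az": 0},
    {"jaw": 0.3,"tx": 0,"ty": -0.132,"tz": -0.027,"ax": 0.4,"ay": 0,"az": 0},
    {"jaw": 0.3,"tx": 0,"ty": -0.163,"tz": -0.042,"ax": 0.5,"ay": 0,"az": 0},
    {"jaw": 0.3,"tx": 0,"ty": -0.192,"tz": -0.059,"ax": 0.6,"ay": 0,"az": 0},
    {"jaw": 0.3,"tx": 0,"ty": -0.219,"tz": -0.08,"ax": 0.7,"ay": 0,"az": 0},
    {"jaw": 0.3,"tx": 0,"ty": -0.244,"tz": -0.103,"ax": 0.8,"ay": 0,"az": 0},
  ],
)

```text
time: 12.45
tool_pos: [0.3507, 0.5789, 0.698]
ee_rot: [1.461, 0.003, -2.741]
wrist_force: [-0.3, 0.4, -1.7]
width: 0.0518
```

step_arm(
  steps=[
    {"jaw": 0.3,"tx": 0,"ty": -0.034,"tz": -0.002,"ax": 0.1,"ay": 0,"az": 0},
    {"jaw": 0.3,"tx": 0,"ty": -0.068,"tz": -0.007,"ax": 0.2,"ay": 0,"az": 0},
    {"jaw": 0.3,"tx": 0,"ty": -0.1,"tz": -0.015,"ax": 0.3,"ay": 0,"az": 0},
    {"jaw": 0.3,"tx": 0,"ty": -0.132,"tz": -0.027,"ax": 0.4,"ay": 0,"az": 0},
    {"jaw": 0.3,"tx": 0,"ty": -0.163,"tz": -0.042,"ax": 0.5,"ay": 0,"az": 0},
    {"jaw": 0.3,"tx": 0,"ty": -0.192,"tz": -0.059,"ax": 0.6,"ay": 0,"az": 0},
    {"jaw": 0.3,"tx": 0,"ty": -0.219,"tz": -0.08,"ax": 0.7,"ay": 0,"az": 0},
    {"jaw": 0.3,"tx": 0,"ty": -0.244,"tz": -0.103,"ax": 0.8,"ay": 0,"az": 0},
  ],
)

```text
time: 13.25
tool_pos: [0.3814, 0.5083, 0.4424]
ee_rot: [2.268, 0.002, -2.741]
wrist_force: [-0.0, 0.4, -1.8]
width: 0.0513
```

step_arm(
  steps=[
    {"jaw": 0.3,"tx": 0,"ty": -0.034,"tz": -0.002,"ax": 0.1,"ay": 0,"az": 0},
    {"jaw": 0.3,"tx": 0,"ty": -0.068,"tz": -0.007,"ax": 0.2,"ay": 0,"az": 0},
    {"jaw": 0.3,"tx": 0,"ty": -0.1,"tz": -0.015,"ax": 0.3,"ay": 0,"az": 0},
    {"jaw": 0.3,"tx": 0,"ty": -0.132,"tz": -0.027,"ax": 0.4,"ay": 0,"az": 0},
    {"jaw": 0.3,"tx": 0,"ty": -0.163,"tz": -0.042,"ax": 0.5,"ay": 0,"az": 0},
    {"jaw": 0.3,"tx": 0,"ty": -0.192,"tz": -0.059,"ax": 0.6,"ay": 0,"az": 0},
    {"jaw": 0.3,"tx": 0,"ty": -0.213,"tz": -0.075,"ax": 0.68,"ay": 0,"az": 0},
    {"jaw": 0.3,"tx": 0,"ty": -0.224,"tz": -0.085,"ax": 0.72,"ay": 0,"az": 0},
  ],
)

```text
time: 14.05
tool_pos: [0.4634, 0.3148, 0.3247]
ee_rot: [2.992, 0.001, -2.742]
wrist_force: [-0.8, 0.4, -1.4]
width: 0.0511
```

```bash
python3 - <<'E'
from kin import *
st(); goto(pos=np.array([.541,.301,.25]),rot=R.from_euler("xyz",[np.pi,0,-2.735]))
E
```

```text
{'time': 14.05, 'joint_positions': [0.403, 0.097, 1.15, 0.158, 1.89, -1.517], 'tool_pos': [0.463, 0.315, 0.325], 'ee_rot': [2.992, 0.001, -2.742], 'wrist_force': [-0.771, 0.391, -1.412], 'width': 0.051}
target [0.541 0.301 0.25 ] [ 3.142  0.    -2.735] t [-0.066  -0.0535  0.0676] a [ 0.15    0.0019 -0.0069]
```

step_arm(
  steps=[
    {"jaw": 0.3,"tx": -0.015,"ty": -0.02,"tz": 0.01,"ax": 0.07,"ay": 0,"az": 0},
    {"jaw": 0.3,"tx": -0.035,"ty": -0.037,"tz": 0.03,"ax": 0.12,"ay": 0,"az": -0.003},
    {"jaw": 0.3,"tx": -0.052,"ty": -0.046,"tz": 0.048,"ax": 0.15,"ay": 0.002,"az": -0.007},
    {"jaw": 0.3,"tx": -0.062,"ty": -0.052,"tz": 0.06,"ax": 0.15,"ay": 0.002,"az": -0.007},
    {"jaw": 0.3,"tx": -0.066,"ty": -0.054,"tz": 0.068,"ax": 0.15,"ay": 0.002,"az": -0.007},
    {"jaw": 0.3,"tx": -0.066,"ty": -0.054,"tz": 0.068,"ax": 0.15,"ay": 0.002,"az": -0.007},
  ],
)

```text
time: 14.65
tool_pos: [0.5409, 0.3002, 0.2478]
ee_rot: [3.141, -0.003, -2.736]
wrist_force: [1.1, -0.4, -1.8]
width: 0.0513
```

step_arm(
  steps=[
    {"jaw": 0.3,"tx": 0,"ty": 0,"tz": 0.02,"ax": 0,"ay": 0,"az": 0},
    {"jaw": 0.3,"tx": 0,"ty": 0,"tz": 0.05,"ax": 0,"ay": 0,"az": 0},
    {"jaw": 0.3,"tx": 0,"ty": 0,"tz": 0.08,"ax": 0,"ay": 0,"az": 0},
    {"jaw": 0.3,"tx": 0,"ty": 0,"tz": 0.1,"ax": 0,"ay": 0,"az": 0},
    {"jaw": 0.3,"tx": 0,"ty": 0,"tz": 0.1,"ax": 0,"ay": 0,"az": 0},
  ],
)

```text
time: 15.15
tool_pos: [0.5386, 0.2993, 0.1454]
ee_rot: [3.141, -0.009, -2.736]
wrist_force: [-0.2, -1.0, -1.3]
width: 0.0516
```

```bash
python3 - <<'E'
from kin import *
st(); goto(pos=np.array([.541,.301,.115]),rot=R.from_euler("xyz",[np.pi,0,-2.735]))
p,d=snapshot("scene"); np.save("p4.npy",p);np.save("d4.npy",d); x0,y0=360,130
img=cv2.resize(p[y0:y0+150,x0:x0+150],None,fx=4,fy=4)[:,:,::-1].copy()
cv2.imwrite("pics/s4.png",img)
c,u,v=cloud("scene",d,d>0)
t=get_obs()["tool_pos"]
s=(np.hypot(c[:,0]-t[0],c[:,1]-t[1])<.05)&(c[:,2]>t[2]-.061)&(c[:,2]<t[2]-.01)
q=c[s];print(len(q),q.min(0),q.max(0))
from scipy.optimize import least_squares
r=least_squares(lambda z:np.hypot(q[:,0]-z[0],q[:,1]-z[1])-.026,t[:2],loss="soft_l1",f_scale=.002);print("axis",r.x.round(4),"tcp",t)
E
```

```text
{'time': 15.15, 'joint_positions': [0.415, 0.262, 1.304, 0.0, 1.584, -1.562], 'tool_pos': [0.539, 0.299, 0.145], 'ee_rot': [3.141, -0.009, -2.736], 'wrist_force': [-0.164, -1.021, -1.299], 'width': 0.052}
target [0.541 0.301 0.115] [ 3.142  0.    -2.735] t [-0.0032  0.0006  0.0303] a [ 0.0004 -0.0088 -0.0008]
490 [0.53309852 0.27185443 0.08755128] [0.56631711 0.3298726  0.13760747]
axis [0.5372 0.2986] tcp [0.53978419 0.29979849 0.14777259]
```

View pics/s4.png

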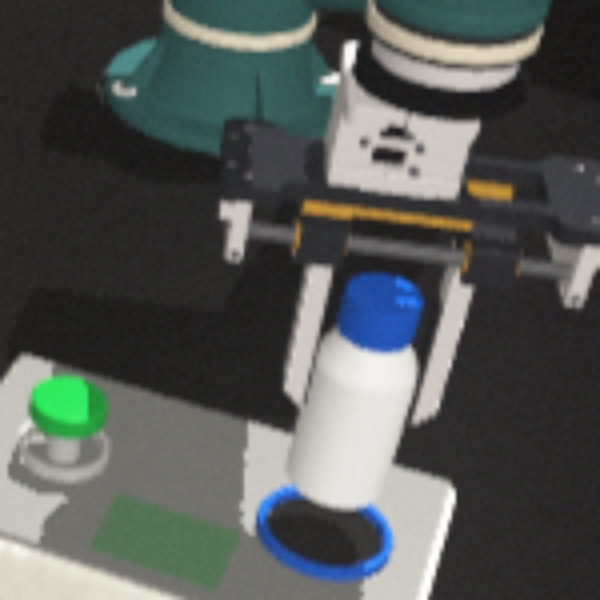

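```bash
python3 - <<'E'
from kin import *
for f in ("scene_p","p4"):
    p=np.load(f+".npy");hsv=cv2.cvtColor(p,cv2.COLOR_RGB2HSV)
    b=(hsv[:,:,0]>100)&(hsv[:,:,0]<125)&(hsv[:,:,1]>150)
    vv,uu=np.nonzero(b);s=(np.hypot(uu-441,vv-263)<22);uu,vv=uu[s],vv[s]
    w=np.array([at_z("scene",a,c,.056) for a,c in zip(uu,vv)])
    r=least_squares(lambda z:np.hypot(w[:,0]-z[0],w[:,1]-z[1])-z[2],[.541,.301,.034],loss="soft_l1",f_scale=.002)
    print(f,len(uu),r.x.round(4))
# bottle axis lower/upper
d=np.load("d4.npy");c,u,v=cloud("scene",d,d>0)
for lo,hi in ((.088,.103),(.103,.118),(.118,.135)):
    q=c[(np.hypot(c[:,0]-.539,c[:,1]-.299)<.05)&(c[:,2]>lo)&(c[:,2]<hi)]
    r=least_squares(lambda z:np.hypot(q[:,0]-z[0],q[:,1]-z[1])-.026,[.54,.3],loss="soft_l1",f_scale=.001);print(lo,len(q),r.x.round(4))
st()
E
```

```text
scene_p 248 [0.5454 0.3014 0.0325]
p4 189 [0.5453 0.3014 0.0327]
0.088 145 [0.5371 0.2983]
0.103 141 [0.5373 0.2986]
0.118 170 [0.5372 0.2987]
{'time': 15.2, 'joint_positions': [0.415, 0.261, 1.301, 0.0, 1.585, -1.562], 'tool_pos': [0.54, 0.3, 0.148], 'ee_rot': [3.141, -0.005, -2.736], 'wrist_force': [-0.821, 0.439, -0.544], 'width': 0.052}
```

```bash
python3 - <<'E'
from kin import *
goto(pos=np.array([.5467,.3027,.122]),rot=R.from_euler("xyz",[np.pi,0,-2.736]))
E
```

```text
target [0.547 0.303 0.122] [ 3.142  0.    -2.736] t [-0.0076 -0.0001  0.0257] a [ 0.0004 -0.0048  0.0003]
```

step_arm(
  steps=[
    {"jaw": 0.3,"tx": -0.004,"ty": 0,"tz": 0.01,"ax": 0,"ay": -0.005,"az": 0},
    {"jaw": 0.3,"tx": -0.008,"ty": 0,"tz": 0.02,"ax": 0,"ay": -0.005,"az": 0},
    {"jaw": 0.3,"tx": -0.008,"ty": 0,"tz": 0.026,"ax": 0,"ay": -0.005,"az": 0},
    {"jaw": 0.3,"tx": -0.008,"ty": 0,"tz": 0.026,"ax": 0,"ay": -0.005,"az": 0},
  ],
)

```text
time: 15.6
tool_pos: [0.5465, 0.3027, 0.1203]
ee_rot: [3.141, -0.002, -2.736]
wrist_force: [-0.8, -0.3, -1.5]
width: 0.0514
```

```bash
python3 - <<'E'
from kin import *
st()
p,d=snapshot("scene"); t=np.array(get_obs()["tool_pos"])
c,u,v=cloud("scene",d,d>0)
q=c[(np.hypot(c[:,0]-t[0],c[:,1]-t[1])<.05)&(c[:,2]>t[2]-.055)&(c[:,2]<t[2]-.01)]
r=least_squares(lambda z:np.hypot(q[:,0]-z[0],q[:,1]-z[1])-.026,[.54,.3],loss="soft_l1",f_scale=.001);print(r.x.round(4))
cv2.imwrite("pics/s5.png",cv2.resize(p[190:290,390:490],None,fx=5,fy=5)[:,:,::-1])
E
```

```text
{'time': 15.6, 'joint_positions': [0.415, 0.288, 1.322, 0.0, 1.534, -1.562], 'tool_pos': [0.547, 0.303, 0.12], 'ee_rot': [3.141, -0.002, -2.736], 'wrist_force': [-0.773, -0.295, -1.534], 'width': 0.051}
[0.5453 0.302 ]
```

View pics/s5.png

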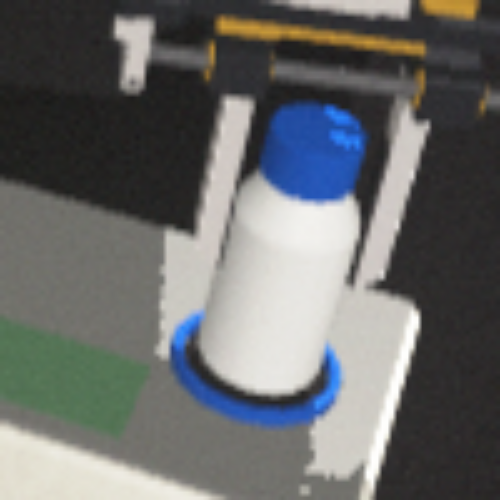

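The bottle's foot (crop (262,385)) is centred over the ring. Lowering gently.

step_arm(
  steps=[
    {"jaw": 0.3,"tx": 0,"ty": 0,"tz": 0.003,"ax": 0,"ay": 0,"az": 0},
    {"jaw": 0.3,"tx": 0,"ty": 0,"tz": 0.005,"ax": 0,"ay": 0,"az": 0},
    {"jaw": 0.3,"tx": 0,"ty": 0,"tz": 0.007,"ax": 0,"ay": 0,"az": 0},
    {"jaw": 0.3,"tx": 0,"ty": 0,"tz": 0.008,"ax": 0,"ay": 0,"az": 0},
    {"jaw": 0.3,"tx": 0,"ty": 0,"tz": 0.008,"ax": 0,"ay": 0,"az": 0},
  ],
)

```text
time: 16.15
tool_pos: [0.5466, 0.3027, 0.1128]
ee_rot: [3.141, -0.002, -2.736]
wrist_force: [-0.1, -0.3, -0.3]
width: 0.0512
```

step_arm(
  steps=[
    {"jaw": 0.3,"tx": 0,"ty": 0,"tz": 0.001,"ax": 0,"ay": 0,"az": 0},
    {"jaw": 0.3,"tx": 0,"ty": 0,"tz": 0.002,"ax": 0,"ay": 0,"az": 0},
    {"jaw": 0.3,"tx": 0,"ty": 0,"tz": 0.002,"ax": 0,"ay": 0,"az": 0},
  ],
)

```text
time: 16.45
tool_pos: [0.5465, 0.3027, 0.1107]
ee_rot: [3.141, -0.002, -2.736]
wrist_force: [0.2, 0.1, -0.8]
width: 0.0515
```

step_arm(
  steps=[
    {"jaw": 0.3,"tx": 0,"ty": 0,"tz": 0.001,"ax": 0,"ay": 0,"az": 0},
    {"jaw": 0.3,"tx": 0,"ty": 0,"tz": 0.001,"ax": 0,"ay": 0,"az": 0},
  ],
)

```text
time: 16.65
tool_pos: [0.5468, 0.3028, 0.1106]
ee_rot: [3.141, -0.001, -2.736]
wrist_force: [-1.7, -0.7, 2.7]
width: 0.0512
```

Contact (+2.7 N). Releasing.

step_arm(
  steps=[
    {"jaw": 0.65,"tx": 0,"ty": 0,"tz": 0,"ax": 0,"ay": 0,"az": 0},
    {"jaw": 0.75,"tx": 0,"ty": 0,"tz": 0,"ax": 0,"ay": 0,"az": 0},
    {"jaw": 0.9,"tx": 0,"ty": 0,"tz": 0,"ax": 0,"ay": 0,"az": 0},
    {"jaw": 0.95,"tx": 0,"ty": 0,"tz": 0,"ax": 0,"ay": 0,"az": 0},
    {"jaw": 0.95,"tx": 0,"ty": 0,"tz": 0,"ax": 0,"ay": 0,"az": 0},
  ],
)

```text
time: 17.15
tool_pos: [0.5467, 0.3027, 0.1104]
ee_rot: [3.141, -0.001, -2.736]
wrist_force: [-0.1, -0.3, -1.3]
width: 0.087
```

step_arm(
  steps=[
    {"jaw": 0.95,"tx": 0,"ty": 0,"tz": -0.02,"ax": 0,"ay": 0,"az": 0},
    {"jaw": 0.95,"tx": 0,"ty": 0,"tz": -0.05,"ax": 0,"ay": 0,"az": 0},
    {"jaw": 0.95,"tx": 0,"ty": 0,"tz": -0.09,"ax": 0,"ay": 0,"az": 0},
    {"jaw": 0.95,"tx": 0,"ty": 0,"tz": -0.12,"ax": 0,"ay": 0,"az": 0},
    {"jaw": 0.95,"tx": 0,"ty": 0,"tz": -0.12,"ax": 0,"ay": 0,"az": 0},
  ],
)

```text
time: 17.65
tool_pos: [0.549, 0.3037, 0.237]
ee_rot: [3.141, 0.01, -2.736]
wrist_force: [0.6, 0.4, 0.2]
width: 0.0891
```

```bash
python3 - <<'E'
from kin import *
st()
# plunger: mean of cameras
goto(pos=np.array([.571,.153,.23]),rot=R.from_euler("xyz",[np.pi,0,-2.736]))
p,d=snapshot("scene")
cv2.imwrite("pics/s6.png",cv2.resize(p[130:300,340:510],None,fx=3,fy=3)[:,:,::-1])
E
```

```text
{'time': 17.65, 'joint_positions': [0.415, 0.251, 1.136, 0.0, 1.744, -1.562], 'tool_pos': [0.549, 0.304, 0.237], 'ee_rot': [3.141, 0.01, -2.736], 'wrist_force': [0.631, 0.351, 0.175], 'width': 0.089}
target [0.571 0.153 0.23 ] [ 3.142  0.    -2.736] t [ 0.0394 -0.1472  0.0066] a [0.0005 0.0105 0.0002]
```

View pics/s6.png

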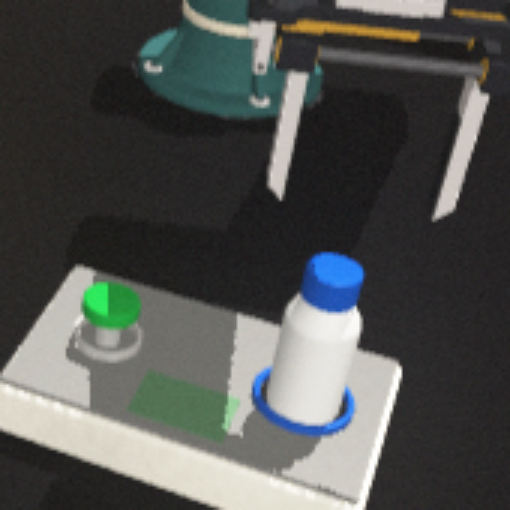

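Bottle upright inside the ring (crop (310,400)). Next I'll go over the plunger and shut the jaws.

step_arm(
  steps=[
    {"jaw": 0.5,"tx": 0.01,"ty": -0.037,"tz": 0,"ax": 0,"ay": 0.01,"az": 0},
    {"jaw": 0.2,"tx": 0.02,"ty": -0.075,"tz": 0.003,"ax": 0,"ay": 0.01,"az": 0},
    {"jaw": 0,"tx": 0.03,"ty": -0.11,"tz": 0.005,"ax": 0,"ay": 0.01,"az": 0},
    {"jaw": 0,"tx": 0.037,"ty": -0.137,"tz": 0.007,"ax": 0,"ay": 0.01,"az": 0},
    {"jaw": 0,"tx": 0.039,"ty": -0.147,"tz": 0.007,"ax": 0,"ay": 0.01,"az": 0},
    {"jaw": 0,"tx": 0.039,"ty": -0.147,"tz": 0.007,"ax": 0,"ay": 0.01,"az": 0},
    {"jaw": 0,"tx": 0.039,"ty": -0.147,"tz": 0.007,"ax": 0,"ay": 0.01,"az": 0},
  ],
)

```text
time: 18.4
tool_pos: [0.5699, 0.1538, 0.2255]
ee_rot: [3.14, -0.006, -2.735]
wrist_force: [-0.0, 0.1, 0.3]
width: 0.0366
```

```bash
python3 - <<'E'
from kin import *
st();goto(pos=np.array([.571,.153,.105]),rot=R.from_euler("xyz",[np.pi,0,-2.736]))
E
```

```text
{'time': 18.4, 'joint_positions': [0.167, 0.18, 1.243, 0.0, 1.724, -1.81], 'tool_pos': [0.57, 0.154, 0.226], 'ee_rot': [3.14, -0.006, -2.735], 'wrist_force': [-0.026, 0.072, 0.279], 'width': 0.037}
target [0.571 0.153 0.105] [ 3.142  0.    -2.736] t [-0.0013 -0.0014  0.1205] a [ 0.0017 -0.0057  0.0009]
```

step_arm(
  steps=[
    {"jaw": 0,"tx": -0.001,"ty": -0.001,"tz": 0.03,"ax": 0,"ay": -0.006,"az": 0},
    {"jaw": 0,"tx": -0.001,"ty": -0.001,"tz": 0.06,"ax": 0,"ay": -0.006,"az": 0},
    {"jaw": 0,"tx": -0.001,"ty": -0.001,"tz": 0.085,"ax": 0,"ay": -0.006,"az": 0},
    {"jaw": 0,"tx": -0.001,"ty": -0.001,"tz": 0.105,"ax": 0,"ay": -0.006,"az": 0},
    {"jaw": 0,"tx": -0.001,"ty": -0.001,"tz": 0.117,"ax": 0,"ay": -0.006,"az": 0},
    {"jaw": 0,"tx": -0.001,"ty": -0.001,"tz": 0.117,"ax": 0,"ay": -0.006,"az": 0},
    {"jaw": 0,"tx": -0.001,"ty": -0.001,"tz": 0.117,"ax": 0,"ay": -0.006,"az": 0},
  ],
)

```text
time: 19.1
tool_pos: [0.5709, 0.1541, 0.1093]
ee_rot: [3.14, 0.001, -2.734]
wrist_force: [0.2, -0.2, 0.4]
width: 0.0003
```

```bash
python3 - <<'E'
from kin import *
st()
p,d=snapshot("scene")
cv2.imwrite("pics/s7.png",cv2.resize(p[150:300,340:490],None,fx=4,fy=4)[:,:,::-1])
E
```

```text
{'time': 19.1, 'joint_positions': [0.167, 0.219, 1.429, 0.002, 1.493, -1.812], 'tool_pos': [0.571, 0.154, 0.109], 'ee_rot': [3.14, 0.001, -2.734], 'wrist_force': [0.217, -0.153, 0.431], 'width': 0.0}
```

View pics/s7.png

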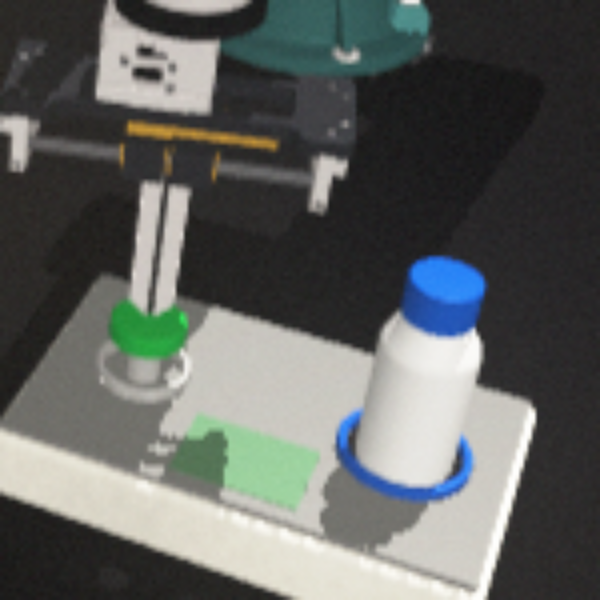

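Closed fingertips sit centred just above the green button (crop (152,315)). Press in small steps, watching force.

step_arm(
  steps=[
    {"jaw": 0,"tx": 0,"ty": 0,"tz": 0.004,"ax": 0,"ay": 0,"az": 0},
    {"jaw": 0,"tx": 0,"ty": 0,"tz": 0.008,"ax": 0,"ay": 0,"az": 0},
    {"jaw": 0,"tx": 0,"ty": 0,"tz": 0.013,"ax": 0,"ay": 0,"az": 0},
    {"jaw": 0,"tx": 0,"ty": 0,"tz": 0.013,"ax": 0,"ay": 0,"az": 0},
    {"jaw": 0,"tx": 0,"ty": 0,"tz": 0.013,"ax": 0,"ay": 0,"az": 0},
  ],
)

```text
time: 19.65
tool_pos: [0.5717, 0.154, 0.0974]
ee_rot: [3.14, 0.004, -2.735]
wrist_force: [0.9, -0.1, 1.1]
width: 0.0004
```

step_arm(
  steps=[
    {"jaw": 0,"tx": 0,"ty": 0,"tz": 0.002,"ax": 0,"ay": 0,"az": 0},
    {"jaw": 0,"tx": 0,"ty": 0,"tz": 0.004,"ax": 0,"ay": 0,"az": 0},
    {"jaw": 0,"tx": 0,"ty": 0,"tz": 0.005,"ax": 0,"ay": 0,"az": 0},
    {"jaw": 0,"tx": 0,"ty": 0,"tz": 0.005,"ax": 0,"ay": 0,"az": 0},
  ],
)

```text
time: 20.05
tool_pos: [0.5717, 0.1539, 0.0927]
ee_rot: [3.141, 0.004, -2.735]
wrist_force: [-1.1, 0.3, 4.4]
width: 0.0003
```

step_arm(
  steps=[
    {"jaw": 0,"tx": 0,"ty": 0,"tz": 0.0015,"ax": 0,"ay": 0,"az": 0},
    {"jaw": 0,"tx": 0,"ty": 0,"tz": 0.0026,"ax": 0,"ay": 0,"az": 0},
    {"jaw": 0,"tx": 0,"ty": 0,"tz": 0.0026,"ax": 0,"ay": 0,"az": 0},
    {"jaw": 0,"tx": 0,"ty": 0,"tz": 0.0026,"ax": 0,"ay": 0,"az": 0},
  ],
)

```text
time: 20.45
tool_pos: [0.5717, 0.154, 0.0905]
ee_rot: [3.141, 0.004, -2.734]
wrist_force: [-1.7, -0.1, 6.8]
width: 0.0007
```

```bash
python3 - <<'E'
from kin import *
f=[];z=[]
for i in range(4):
    p,d=snapshot("scene"); o=get_obs(); f.append(o["wrist_force"][2]); z.append(o["tool_pos"][2])
print(np.round(f,2),np.round(z,4)); st()
cv2.imwrite("pics/s8.png",cv2.resize(p[60:300,140:500],(720,480))[:,:,::-1])
E
```

```text
[4.5  5.33 5.63 6.63] [0.0906 0.0906 0.0906 0.0906]
{'time': 20.65, 'joint_positions': [0.166, 0.231, 1.453, 0.002, 1.454, -1.812], 'tool_pos': [0.572, 0.154, 0.091], 'ee_rot': [3.141, 0.004, -2.734], 'wrist_force': [-1.361, 0.625, 6.628], 'width': 0.0}
```

View pics/s8.png

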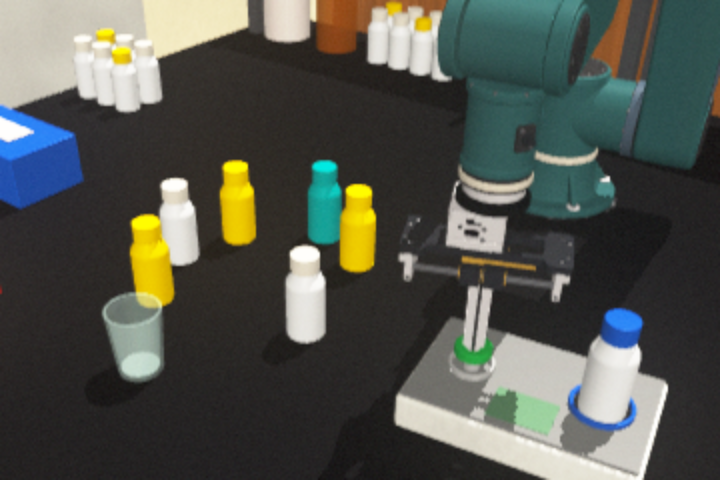

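The plunger is about 7.5 mm down: the TCP moved from 98 to 90.6 mm, and the force averages about 5.8 N. The bottle stands upright in the ring at (608,390) and the other objects haven't moved. Handing in.

```bash
python3 -c "
from bench import *
print(close_job())"
```

```text
the job is handed in; nothing more can be done
None
```

I handed the job in at 20.65 s with all the steps done in order, and the last checks showed no failures.

- **Mixing:** I gripped the blue-capped bottle from above by its body and lifted it. I swung it 180° until the tool pointed straight up (within 0.2°), held it there for about half a second and swung it back. The grip stayed at about 51.5 mm throughout. Neither camera showed the bottle itself while it was inverted, so that rests on the tool pose and the grip width.
- **Placing:** I lowered it into the blue ring until the wrist felt 2.7 N of contact, then let go. The last picture shows it upright inside the ring.
- **Plunger:** the closed fingertips hold it about 7.5 mm down, judged by tool height. The force readings scattered from 4.5 to 6.8 N, which fits roughly 6 to 9 mm, so it is well clear of the bottom.
- **Other objects:** in the last picture the white-capped bottles and the beaker stand where they started.
- **Disagreement:** the two cameras differed by about 4 mm in x on where the ring was. I settled that by comparing the bottle and the ring in the same camera before lowering.

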